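# Hold the shaft collar on the spindle's set-screw flat

## Robot

A 6-joint arm with a two-finger parallel gripper is mounted at the origin on the work surface. World frame = base frame: x ahead of the robot, y to its left, z up, the work surface at z = 0. Lengths are in mm, angles in rad, forces in N, time in s.
With the tool pointing down it reaches from about 300 to 875 mm from the base axis. Payload 4.2 kg.
Tool frame: the origin (TCP) lies at the very end of the fingers, on their centre line; the grasp point (between the pads) lies 19 mm behind it (r.grip_depth is the distance from the TCP to the grasp point, in mm); z points along the fingers, x is the direction in which the jaws open and shut, and the axes are right-handed (so a half turn about z gives the same grasp; the last joint's range is limited). The gripper opens to 85 mm and grips with 20 to 120 N. Pads are 22 mm wide; open, the fingers measure 114 mm over their backs; the gripper's body (76 mm by 85 mm) begins 54 mm behind the grasp point. The pads swing forward as they close: fully open they stand 13 mm farther back than shut.
Start: joints at [1.217, 0.32, 1.565, -0, 1.257, -0.02], TCP at [188.393, 543.277, 231.338] pointing down, gripper open.
Joint ranges: [-3.11, 3.11], [-0.84, 2.01], [0.21, 2.61], [-1.34, 4.49], [0.05, 2.63], [-2.56, 2.56]. Speed limits (rad/s): [2.57, 2.57, 3.14, 3.14, 3.14, 3.14].

## Interface

Orientations are given as a rotation vector (axis times angle).
In Python, from cell import sensors, optics, r gives the robot as it stands. The module is installed in compiled form; this text tells all that it offers.
- The arm moves only by the tool move_arm, never from a script. Its argument "moves" is a list of rows, each a list of 5 numbers: the shift along the tool's x, y, z in units of 50 mm (1.0 is 50 mm), then the turn about the tool's z in units of 8 degrees (1.0 is 8 degrees), then the opening, from 0 (shut) to 1 (fully open). A call has 1 to 10 rows; each row is the pose to reach, as a shift and turn from the pose measured when the call began, along the tool's axes at that moment; what a row does not reach only later rows make up. A row lasts 1/10 s, in which the tool goes at most 50 mm and 8.59 degrees, less where a joint would pass 70% of its speed; a pose out of reach is approached as far as the arm can. A call with a gripper value outside its range is refused whole. The fingers move at their own pace and stop on an object; the grip force is fixed at half the most. Time passes only in rows, so rows that repeat a pose let the fingers close. It gives the time, the measured TCP pose, the force and the opening at its end, in the units of the state.
- sensors.get_state(): the state, without advancing time (a new reading comes with each control period).
- optics.camera(name): name is "scene" or "top"; returns a dict with "image" (384x512x3 uint8, red, green, blue), "z_map" (384x512 float32, mm along the optical axis (not along the pixel's ray), 0 where there is no reading), "K" (3x3 intrinsics, pixels), "R" (3x3) and "t" (3): a world point X has camera coordinates R X + t. Camera axes: x right, y down, z forward; pixel columns grow to the right and rows downward; lengths in mm; the calibration is good to about 2 mm. A picture is of the moment at which its call begins.
- r.job_done(): hands the job in, once; it reports no verdict.
The state is a dict: "t": time; "qpos": joint angles; "qvel": joint speeds; "effort": joint torques, N m; "eef_pos": TCP position; "tcp_rot": TCP orientation; "force": force on the tool from outside, world axes, zero at the start; "moment": the same for the moment, N m; "opening": opening from 0.0 (shut) to 1.0 (fully open).
Only numpy, scipy, OpenCV 4.12 (cv2) and the standard library are available. Lean on these libraries where they do the work, as an engineer would, in place of code of your own. Each camera call takes 0.05 s, during which the arm holds its last target. There are 200 camera calls.

## Task

Lift the spindle unit into the jig and seat it flat and square, fully down in the pocket; then turn its shaft until you can feel the milled flat square towards the forked driver rest. Then slide the collar over the shaft, fully down on the bearing ring with its set screw on that flat, and finish while still gripping the collar and pressing it lightly down, so that I can tighten the screw. Leave everything else on the bench where it is.

Things in the scene. Friction and masses are not known exactly. Their poses are not given: they have to be found in the camera images.
- jig: Aluminium fitting jig fixed to the bench, 110 x 100 x 20 mm plate (x, y, z), origin at the centre of its underside. Rectangular pocket in the top, centred on the origin, 66 mm along x by 50 mm along y, 12 mm deep (floor 8 mm above the origin). On its +x end a dark steel forked driver rest stands 95 mm from the origin, 34 mm wide, 66 mm high, with a U slot on top: +x is the direction from the pocket to the driver rest.
- unit: Spindle unit, loose, about 0.5 kg in all: grey bearing housing block 64 mm (x) by 48 mm (y) by 30 mm high, origin at the centre of its underside, +z up, lower edges chamfered by 2 mm; it fits the pocket either way round. A brass bearing ring stands 6 mm above the block and a bright steel shaft 36 mm above the ring, in the middle: shaft top 72 mm above the origin. It can be lifted by the shaft.
- shaft (a joint): Angle of the shaft in the housing (rad), positive anticlockwise from above; 0 when the flat faces the unit's +x. Starts between 1.1 and 1.75. Stiff with grease (about 0.06 N m) and stays where it is left.
- flat (a point): Point at the middle of the milled flat, on the shaft, 18 mm above the bearing ring; its +x points straight out of the flat and its z is up. The shaft is 24 mm in diameter and has this one flat down its whole length, 18 mm wide and 8 mm from the axis: fingers that close square on the flat are 20 mm apart, elsewhere 24 mm. The shaft's top edge has a 2 mm chamfer.
- bearing: Brass bearing ring of the unit, 35 mm in diameter, 6 mm high, round the foot of the shaft; origin at the centre of its underside on the shaft's axis, its flat top 6 mm above that.
- collar: Steel shaft collar, loose, lying flat on the bench: 44 mm outside diameter, 26 mm bore, 22 mm high, 0.16 kg; origin at the centre of its underside, z up along the bore. A dark set screw, 11 mm above the underside, points along its +x; its 6 mm wide tip reaches into the bore to 9.5 mm from the axis, so the collar passes down the shaft only where the screw is over the flat.
- screw (a point): Outer end of the set screw's head (10 mm in diameter), 30.5 mm from the collar's axis along the collar's +x, 11 mm above its underside.
- driver: Bystander: chrome torque driver lying along its x, 190 mm long, 29 mm thick.
- cap_a: Bystander: green nylon handle cap, a dome 38 mm in diameter, 18 mm high.
- cap_b: Bystander: a second handle cap, the same.
- chip: Bystander: squat granite chip sample, about 60 mm across and 23 mm high.
- drawer_front (a point): Bystander: middle of the front of the half-open shallow drawer, 60 mm high, of the plywood shelf (250 mm wide, 90 mm high) on the left of the bench; the drawer slides on runners.
Mind the look-alikes: they are no part of the job. There is more than one size of the unit; the one meant has the size given above.

How it is judged (in metres and radians):
On the way, in this order (a step that is already met when the one before it is completed fails the run):
1. the spindle unit is seated flat and square, fully down in the pocket (z of unit in the frame of jig between 0.006 and 0.0095 m and horizontal distance between unit and jig below 0.003 m and angle between the x axis of unit and the x axis of jig, either way round below 0.06 rad and angle between unit's own z axis and vertical below 0.03 rad), for 0.2 s.
2. with the unit seated and the collar still off, the shaft is turned so that its flat faces the driver rest (all of step 1 and angle between the x axis of flat and the x axis of jig, either way round below 0.26 rad and x of flat in the frame of jig above 0.003 m and distance between collar and flat above 0.06 m), for 0.2 s.
At the end, for the whole second after the job is handed in: Unit down in the pocket (1.5 mm, 3.5 degrees); flat faces the driver rest within 15 degrees; collar down on the bearing ring (2.5 mm), upright, its screw on the flat within 17 degrees, still between the gripping fingers (over 4 N), pressed on the ring with 3 to 45 N (all of step 1 and angle between the x axis of flat and the x axis of jig, either way round below 0.26 rad and x of flat in the frame of jig above 0.003 m and z of collar in the frame of bearing between 0.003 and 0.0085 m and horizontal distance between collar and bearing below 0.004 m and angle between collar's own z axis and vertical below 0.06 rad and angle between the x axis of collar and the x axis of flat, either way round below 0.3 rad and x of screw in the frame of flat above 0.01 m and contact force between the fingers and collar above 4 N and z of the grasp point in the frame of collar below 0.036 m and horizontal distance between the grasp point and collar below 0.02 m and contact force between collar and bearing between 3 and 45 N and linear speed of collar below 0.02 m/s); the arm keeps its last pose, push and grip.
It fails at once if the torque driver is shifted more than 20 mm (distance of driver from where it was at the start of the episode above 0.02 m).
It fails at once if the first handle cap is shifted more than 20 mm (distance of cap_a from where it was at the start of the episode above 0.02 m).
It fails at once if the second handle cap is shifted more than 20 mm (distance of cap_b from where it was at the start of the episode above 0.02 m).
It fails at once if the granite chip is shifted more than 20 mm (distance of chip from where it was at the start of the episode above 0.02 m).
It fails at once if the drawer is shifted more than 20 mm (distance of drawer_front from where it was at the start of the episode above 0.02 m).
It also fails if it takes over 51 s, if anything falls off the work surface, if the arm or the gripper's body presses on something with over 40 N, if the wrist force passes 120 N, or if a joint passes its speed limit or range.

## Working session

There is one attempt and no reset: what is moved stays moved. The work goes in short steps, Python scripts to look and compute and a tool call to move; the robot and the scene stay as the last step left them, time stands still between calls to the robot, and variables do not carry over. Pictures are saved under pics/ and viewed, about 8 in all and at most 12, crops included, and the job is handed in when it is done.

Besides the shell and the picture viewer there is one more tool, called after ">>>" by a JSON object that holds its "name" and its "arguments", one argument or row to a line. move_arm: Moves the arm, as the interface text tells. Its arguments: {"type":"object","properties":{"moves":{"type":"array","items":{"type":"array","items":{"type":"number"}}}},"required":["moves"]}

```bash
mkdir -p pics
cat > h.py <<'E'
import numpy as np, cv2
from cell import sensors, optics, r
def cap(n, tag):
    c=optics.camera(n); np.savez(f'pics/{tag}.npz',**c); cv2.imwrite(f'pics/{tag}.png',c['image'][:,:,::-1]); return c
def ld(tag): return dict(np.load(f'pics/{tag}.npz'))
def ray(c,u,v,h):
    R,t=c['R'],c['t']; o=-R.T@t; d=R.T@np.linalg.inv(c['K'])@np.array([u,v,1.]); return o+d*(h-o[2])/d[2]
def pts(c):
    z=c['z_map']; v,u=np.mgrid[:z.shape[0],:z.shape[1]]
    p=np.stack([u*z,v*z,z],-1)@np.linalg.inv(c['K']).T
    return (p-c['t'])@c['R']
def proj(c,X):
    p=c['K']@(c['R']@np.asarray(X,float)+c['t']); return p[:2]/p[2]
E
python3 - <<'E'
from h import *
a=cap('scene','s0');b=cap('top','t0')
for c in(a,b): print(c['K'].round(1).tolist(),(-c['R'].T@c['t']).round(), c['R'].round(3).tolist())
im=np.vstack([a['image'],b['image']])[:,:,::-1]
print(sensors.get_state())
E
```

```text
[[404.7, 0.0, 250.6], [0.0, 404.7, 192.9], [0.0, 0.0, 1.0]] [1401.   20.  999.] [[0.05, 0.999, -0.008], [0.735, -0.042, -0.677], [-0.677, 0.028, -0.736]]
[[353.4, 0.0, 264.1], [0.0, 353.4, 194.9], [0.0, 0.0, 1.0]] [ 519.   60. 1138.] [[0.021, -1.0, -0.019], [-0.999, -0.02, -0.041], [0.041, 0.02, -0.999]]
{'t': 0.1, 'qpos': array([ 1.21699004e+00,  3.20216155e-01,  1.56556919e+00,  3.99946184e-05,
        1.25738377e+00, -1.99996388e-02]), 'qvel': array([ 0.00025621, -0.00367599, -0.00336957,  0.00067023,  0.00061834,
        0.00129764]), 'effort': array([-5.34524934e-04, -4.16406012e+01, -2.34702605e+01, -7.43517171e-05,
        5.00115595e-03,  1.73648669e-07]), 'eef_pos': array([188.2333746 , 542.86372641, 230.56839598]), 'tcp_rot': array([ 2.55893182e+00,  1.82101225e+00, -2.07896399e-03]), 'force': array([-0.55001657, -0.45803368, -0.3335349 ]), 'moment': array([0.03018754, 0.0588516 , 0.02571275]), 'opening': 1.0007554522375661}
```

View pics/s0.png

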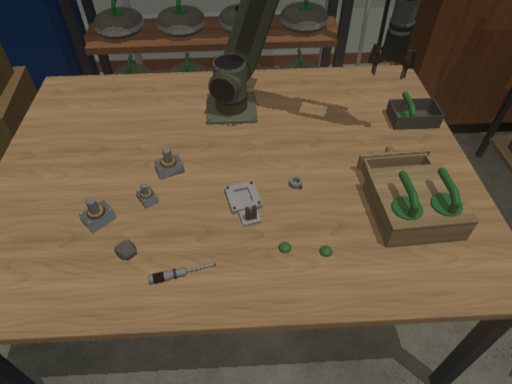

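View pics/t0.png

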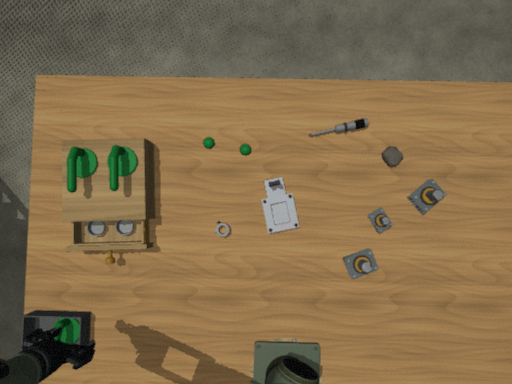

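The scene shows the jig at top (280,212) with its rest at (276,184), and the collar at (222,230). There are three unit candidates at top (427,196), (380,220) and (360,264), so I'm measuring their sizes next.

Run:
```python
from h import *
for tag,cs in (('t0',{'A':(427,196),'B':(380,220),'C':(360,264),'jig':(280,205),'col':(222,230)}),('s0',{'A':(97,212),'B':(147,195),'C':(169,162),'jig':(245,200),'col':(296,183)})):
    c=ld(tag);P=pts(c);H=P[...,2]
    ok=c['z_map']>0
    print(tag,'bench h',np.median(H[ok&(abs(H)<15)]).round(1))
    for n,(u,v) in cs.items():
        m=np.zeros(H.shape,bool);m[v-34:v+35,max(u-30,0):u+31]=1;m&=ok
        lo,hi=((22,34) if n in'ABC' else (16,24))
        if n=='B': lo=12
        q=P[m&(H>lo)&(H<hi)]
        if len(q)<5: print(n,len(q));continue
        r_=cv2.minAreaRect(q[:,:2].astype(np.float32))
        top=P[m&(H>3)]; print(n,len(q),np.array(r_[0]).round(1),np.array(r_[1]).round(1),round(r_[2],1),'h',np.median(q[:,2]).round(1),'maxh',np.sort(top[:,2])[-4:].round(1), 'topxy',np.median(top[top[:,2]>top[:,2].max()-4][:,:2],0).round(1))
t=ld('t0')['image'];s=ld('s0')['image']
cr=lambda i,u,v,w,h,f:cv2.resize(i[v:v+h,u:u+w],(w*f,h*f),interpolation=cv2.INTER_CUBIC)
A=cr(t,200,165,260,120,3); B=cr(s,70,135,260,80,3)
cv2.imwrite('pics/c1.png',np.vstack([A,B])[:599,:,::-1])
```

```text
t0 bench h -0.4
A 55 [ 607.9 -400. ] [174.   77.5] 19.8 h 29.5 maxh [101.  101.2 101.8 101.9] topxy [ 574.3 -426.9]
B 279 [ 487.  -275.4] [ 72.  256.2] 48.4 h 28.8 maxh [73.8 74.1 74.1 75.5] topxy [ 493.4 -282.1]
C 41 [ 401.8 -220.1] [ 52.8 177.4] 57.6 h 28.4 maxh [100.2 100.4 100.8 102.9] topxy [ 358.1 -222.4]
jig 720 [537.6  35.8] [165.4  99.9] 12.5 h 19.6 maxh [67.1 67.3 68.  68.2] topxy [602.7  43.1]
col 89 [454.1 211.4] [43.  42.6] 76.4 h 21.6 maxh [25.4 25.4 25.5 25.5] topxy [451.5 211.2]
s0 bench h 0.8
A 138 [ 613.7 -380.9] [202.5  85.7] 52.6 h 25.8 maxh [101.9 102.  102.  102. ] topxy [ 578.5 -428.5]
B 293 [ 446.3 -264.2] [ 89.5 178.8] 68.9 h 28.6 maxh [75.7 75.7 76.  76.3] topxy [ 496.3 -284.9]
C 134 [ 435.1 -244.2] [106.4 165.8] 73.8 h 30.0 maxh [101.  101.9 102.6 102.6] topxy [ 360.7 -222.1]
jig 541 [532.2  36. ] [164.8 100.5] 12.7 h 20.4 maxh [68.8 69.3 70.4 71.1] topxy [602.6  56.7]
col 67 [453.8 211. ] [43.7 42.8] 82.9 h 21.0 maxh [26.  26.2 26.4 26.8] topxy [457.3 213.7]
```

View pics/c1.png

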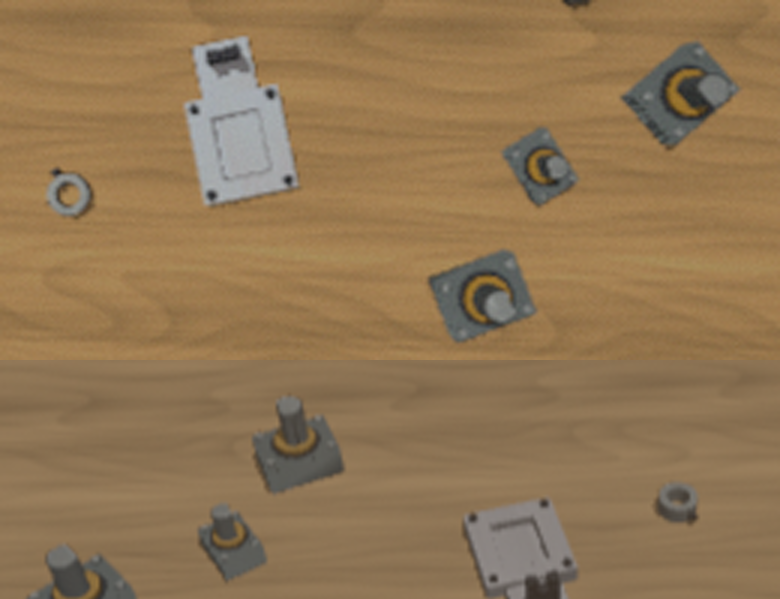

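B's shaft top is at about 74 mm and its block is about 64x50, which fits the unit described. A and C are about 102 mm tall, so they're the wrong size. Refining the poses of the unit, jig and screw now.

Run:
```python
from h import *
for tag in('t0','s0'):
    c=ld(tag);P=pts(c);H=P[...,2]-(-.4 if tag=='t0' else .8);ok=c['z_map']>0
    D=lambda x,y:np.hypot(P[...,0]-x,P[...,1]-y)
    rect=lambda m:[np.round(k,1) for k in cv2.minAreaRect(P[m][:,:2].astype(np.float32))]
    m=ok&(D(490,-280)<50)&(H>27)&(H<34); print(tag,'B top',m.sum(),rect(m))
    m=ok&(D(490,-280)<60)&(H>66)&(H<78); print(' B shaft',m.sum(),P[m].mean(0).round(1),P[m][:,:2].min(0).round(1),P[m][:,:2].max(0).round(1))
    m=ok&(D(490,-280)<50)&(H>6);q=P[m][:,:2]; print(' B all',rect(m))
    m=ok&(D(508,30)<42)&(H>3)&(H<13); print(' pocket',m.sum(),rect(m),P[m].mean(0).round(1))
    m=ok&(D(508,30)<75)&(H>15)&(H<24)
    for th in np.radians([11,12,13]):
        e=np.array([np.cos(th),np.sin(th)]);f=np.array([-e[1],e[0]]);q=P[m][:,:2]
        w=q@f; lo,hi=np.percentile(w,[.5,99.5]); xx=(q@e)[abs(w-(lo+hi)/2)>25]
        l2,h2=np.percentile(xx,[.5,99.5]); ctr=e*(l2+h2)/2+f*(lo+hi)/2; print(' jig',np.degrees(th).round(),hi-lo,h2-l2,ctr.round(1))
    g=cv2.cvtColor(c['image'],cv2.COLOR_RGB2GRAY)
    m=ok&(D(454,211)<40); mh=m&(H>17)&(H<25); print(' collar',rect(mh), P[mh].mean(0).round(1))
    s=m&(D(454,211)>22.5)&(g<70)&(D(454,211)<36)
    v,u=np.nonzero(s)
    if len(u): p=np.mean([ray(c,a,b,11) for a,b in zip(u,v)],0); print(' screw',len(u),u.mean(),v.mean(),p.round(1),np.degrees(np.arctan2(p[1]-211.2,p[0]-454)))
c=ld('t0');s=ld('s0')
A=cv2.resize(c['image'][200:245,355:405],(400,360),interpolation=cv2.INTER_CUBIC);B=cv2.resize(s['image'][175:215,125:170],(400,360),interpolation=cv2.INTER_CUBIC)
C=cv2.resize(c['image'][210:250,200:245],(400,240),interpolation=cv2.INTER_CUBIC);Dd=cv2.resize(s['image'][170:195,280:312],(400,240),interpolation=cv2.INTER_CUBIC)
cv2.imwrite('pics/c2.png',np.vstack([np.hstack([A,B]),np.hstack([C,Dd])])[:,:,::-1])
```

```text
t0 B top 189 [array([ 495. , -283.6]), array([64. , 48.1]), np.float64(32.6)]
 B shaft 47 [ 495.4 -284.2   70.8] [ 485.7 -296. ] [ 506.6 -273.8]
 B all [array([ 490. , -275.8]), array([64.5, 66.3]), np.float64(31.9)]
 pocket 321 [array([510.5,  29.9]), array([66.2, 49.9]), np.float64(12.5)] [510.3  29.7   7.5]
 jig 11.0 100.40847761069944 109.21732797671177 [510.2  29.7]
 jig 12.0 99.29622606953993 108.63847573680545 [510.5  29.9]
 jig 13.0 99.38338904590398 108.61834067240068 [510.5  29.9]
 collar [array([454.1, 211.4]), array([43. , 42.6]), np.float64(76.4)] [454.5 211.7  21.5]
 screw 2 218.5 222.0 [475.6 226.2  11. ] 34.77431543860872
s0 B top 141 [array([ 494.4, -283.2]), array([68.4, 48.2]), np.float64(32.2)]
 B shaft 35 [ 496.  -284.1   72. ] [ 483.1 -294.4] [ 507.3 -274.3]
 B all [array([ 494.3, -283.2]), array([68.4, 48.8]), np.float64(33.2)]
 pocket 202 [array([501.8,  30.7]), array([60. , 48.1]), np.float64(12.9)] [501.2  30.5   9.2]
 jig 11.0 99.88455611059882 112.30013748155153 [509.3  30.7]
 jig 12.0 99.66990806318914 111.19976362613625 [509.3  30.7]
 jig 13.0 99.75518158438162 110.8802903294577 [509.4  30.6]
 collar [array([453.1, 211.4]), array([43.1, 42.2]), np.float64(76.0)] [453.2 211.9  22. ]
 screw 4 300.5 186.5 [473.6 226.1  11. ] 37.19423738448955
```

View pics/c2.png

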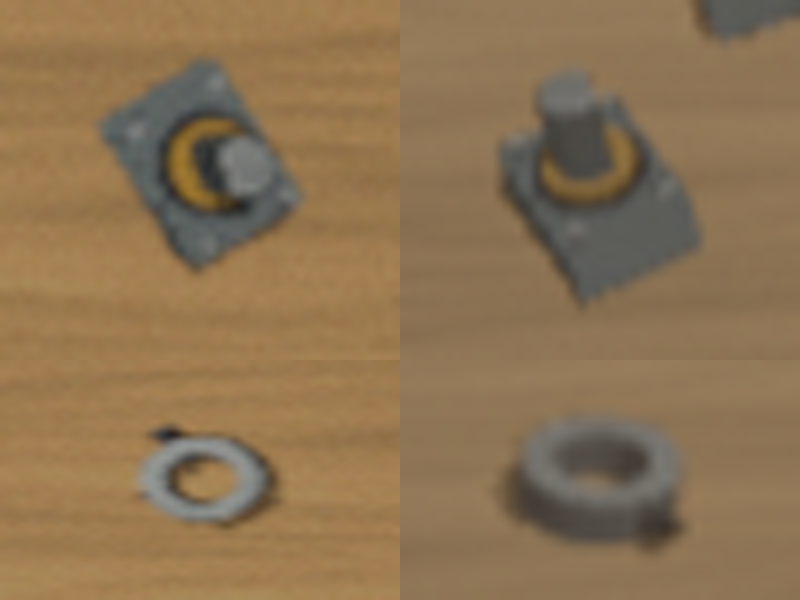

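```bash
cat >> h.py <<'E'
from scipy.spatial.transform import Rotation as Ro
def st():
    s=sensors.get_state(); R=Ro.from_rotvec(s['tcp_rot']).as_matrix()
    yaw=np.degrees(np.arctan2(R[1,0],R[0,0]))
    print('t',round(s['t'],2),'pos',s['eef_pos'].round(1),'yaw',yaw.round(2),'tilt',np.degrees(np.arccos(-R[2,2])).round(2),'F',s['force'].round(1),'M',s['moment'].round(2),'op',round(s['opening']*85,1),'q6',s['qpos'][5].round(2))
    return s,R,yaw
def to(*tg):
    s,R,yaw=st()
    for x,y,z,w in tg:
        d=R.T@(np.array([x,y,z])-s['eef_pos'])/50; print((x,y,z,w),'->',d.round(3),'turn',round(-(w-yaw)/8,3))
E
python3 -c "
from h import *
to((495,-283.5,200,32.5),(495,-283.5,110,32.5),(495,-283.5,42,32.5))"
```

```text
t 0.1 pos [188.2 542.9 230.6] yaw 70.87 tilt 0.09 F [-0.6 -0.5 -0.3] M [0.03 0.06 0.03] op 85.1 q6 -0.02
(495, -283.5, 200, 32.5) -> [-13.604  11.212   0.632] turn 4.797
(495, -283.5, 110, 32.5) -> [-13.601  11.212   2.432] turn 4.797
(495, -283.5, 42, 32.5) -> [-13.599  11.212   3.792] turn 4.797
```

>>> {"name": "move_arm", "arguments": {
  "moves": [
    [-13.6,11.21,0.63,4.8,1],
    [-13.6,11.21,0.63,4.8,1],
    [-13.6,11.21,0.63,4.8,1],
    [-13.6,11.21,0.63,4.8,1],
    [-13.6,11.21,0.63,4.8,1],
    [-13.6,11.21,0.63,4.8,1],
    [-13.6,11.21,0.63,4.8,1],
    [-13.6,11.21,0.63,4.8,1],
    [-13.6,11.21,0.63,4.8,1],
    [-13.6,11.21,0.63,4.8,1]
  ]
}}

```text
t: 1.1
eef_pos: [362.2, 72.8, 213.6]
tcp_rot: [3.015, 0.878, -0.001]
force: [0.3, 0.5, 0.7]
opening: 1.001
```

```bash
python3 -c "
from h import *
to((495,-283.5,200,32.5),(495,-283.5,110,32.5),(495,-283.5,42,32.5))"
```

```text
t 1.1 pos [362.2  72.8 213.6] yaw 32.49 tilt 0.07 F [0.3 0.5 0.7] M [ 0.04  0.03 -0.04] op 85.1 q6 -0.4
(495, -283.5, 200, 32.5) -> [-1.587  7.438  0.281] turn -0.002
(495, -283.5, 110, 32.5) -> [-1.586  7.436  2.081] turn -0.002
(495, -283.5, 42, 32.5) -> [-1.585  7.434  3.441] turn -0.002
```

>>> {"name": "move_arm", "arguments": {
  "moves": [
    [-1.59,7.44,0.28,0,1],
    [-1.59,7.44,0.28,0,1],
    [-1.59,7.44,0.28,0,1],
    [-1.59,7.44,0.28,0,1],
    [-1.59,7.44,0.28,0,1],
    [-1.59,7.44,0.28,0,1],
    [-1.59,7.44,0.28,0,1],
    [-1.59,7.44,0.28,0,1],
    [-1.59,7.44,0.28,0,1],
    [-1.59,7.44,1.3,0,1]
  ]
}}

```text
t: 2.1
eef_pos: [499.0, -286.9, 154.8]
tcp_rot: [3.006, 0.873, 0.015]
force: [1.1, 0.1, -1.0]
opening: 0.998
```

```bash
python3 -c "
from h import *
to((495,-283.5,110,32.5),(495,-283.5,42,32.5))
c=cap('scene','s1')
for z in (110,150): print(proj(c,[495,-283.5,z]))"
```

```text
t 2.1 pos [ 499.  -286.9  154.8] yaw 32.39 tilt 0.85 F [ 1.1  0.1 -1. ] M [-0.03  0.02  0.03] op 84.9 q6 -1.11
(495, -283.5, 110, 32.5) -> [-0.038 -0.112  0.894] turn -0.013
(495, -283.5, 42, 32.5) -> [-0.046 -0.131  2.254] turn -0.013
[140.99140731 176.39048226]
[138.26130423 167.08015092]
```

>>> {"name": "move_arm", "arguments": {
  "moves": [
    [-0.04,-0.12,1.0,0,1],
    [-0.04,-0.12,1.0,0,1],
    [-0.04,-0.12,1.0,0,1]
  ]
}}

```text
t: 2.45
eef_pos: [485.2, -276.5, 92.2]
tcp_rot: [-3.007, -0.876, 0.016]
force: [0.8, 0.5, 1.1]
opening: 1.0
```

```bash
python3 -c "
from h import *
to((495.3,-283.7,42,32.5))"
```

```text
t 2.45 pos [ 485.2 -276.5   92.2] yaw 32.48 tilt 0.79 F [0.8 0.5 1.1] M [ 0.    0.02 -0.01] op 85.0 q6 -1.1
(495.3, -283.7, 42, 32.5) -> [0.1   0.243 1.001] turn -0.003
```

>>> {"name": "move_arm", "arguments": {
  "moves": [
    [0.1,0.24,0.1,0,1],
    [0.1,0.24,0.1,0,1],
    [0.1,0.24,0.1,0,1],
    [0.1,0.24,0.1,0,1]
  ]
}}

```text
t: 2.85
eef_pos: [496.3, -284.2, 88.0]
tcp_rot: [-3.008, -0.876, 0.014]
force: [-0.2, 0.9, -0.6]
opening: 1.001
```

```bash
python3 -c "
from h import *
to((495.3,-283.7,42,32.5))"
```

```text
t 2.85 pos [ 496.3 -284.2   88. ] yaw 32.48 tilt 0.7 F [-0.2  0.9 -0.6] M [ 0.02 -0.04  0.01] op 85.1 q6 -1.11
(495.3, -283.7, 42, 32.5) -> [-0.006 -0.009  0.92 ] turn -0.002
```

>>> {"name": "move_arm", "arguments": {
  "moves": [
    [-0.01,-0.01,0.92,0,1],
    [-0.01,-0.01,0.92,0,1],
    [-0.01,-0.01,0.92,0,0],
    [-0.01,-0.01,0.92,0,0],
    [-0.01,-0.01,0.92,0,0],
    [-0.01,-0.01,0.92,0,0],
    [-0.01,-0.01,0.92,0,0],
    [-0.01,-0.01,0.92,0,0],
    [-0.01,-0.01,0.92,0,0]
  ]
}}

```text
t: 3.75
eef_pos: [495.3, -284.2, 43.1]
tcp_rot: [-3.009, -0.877, 0.013]
force: [-2.1, 0.2, 6.4]
opening: 0.267
```

```bash
python3 -c "
from h import *
to((495.3,-283.7,130,32.5))"
```

```text
t 3.75 pos [ 495.3 -284.2   43.1] yaw 32.49 tilt 0.62 F [-2.1  0.2  6.4] M [-0.05  0.25  0.02] op 22.7 q6 -1.11
(495.3, -283.7, 130, 32.5) -> [-0.005 -0.025 -1.737] turn -0.002
```

>>> {"name": "move_arm", "arguments": {
  "moves": [
    [0,0,-0.4,0,0],
    [0,0,-1.3,0,0],
    [0,0,-1.3,0,0],
    [0,0,-1.3,0,0],
    [0,0,-1.3,0,0]
  ]
}}

```text
t: 4.25
eef_pos: [494.4, -283.6, 106.1]
tcp_rot: [-3.006, -0.876, 0.018]
force: [0.2, -0.2, -6.5]
opening: 0.263
```

```bash
python3 -c "
from h import *
to((510,30,108,12.5),(510,30,80,12.5))
c=cap('scene','s2');b=cap('top','t2')
for i,(k,X) in enumerate(((c,[495,-284,90]),(b,[495,-284,90]))):
    u,v=proj(k,X).astype(int); cv2.imwrite(f'pics/x{i}.png',cv2.resize(k['image'][v-40:v+40,u-40:u+40],(400,400),interpolation=cv2.INTER_CUBIC)[:,:,::-1])
cv2.imwrite('pics/c3.png',np.hstack([cv2.imread('pics/x0.png'),cv2.imread('pics/x1.png')]))
"
```

```text
t 4.25 pos [ 494.4 -283.6  106.1] yaw 32.48 tilt 0.89 F [ 0.2 -0.2 -6.5] M [ 0.01 -0.03  0.  ] op 22.4 q6 -1.11
(510, 30, 108, 12.5) -> [ 3.630e+00 -5.123e+00  1.000e-03] turn 2.498
(510, 30, 80, 12.5) -> [ 3.635 -5.116  0.561] turn 2.498
```

View pics/c3.png

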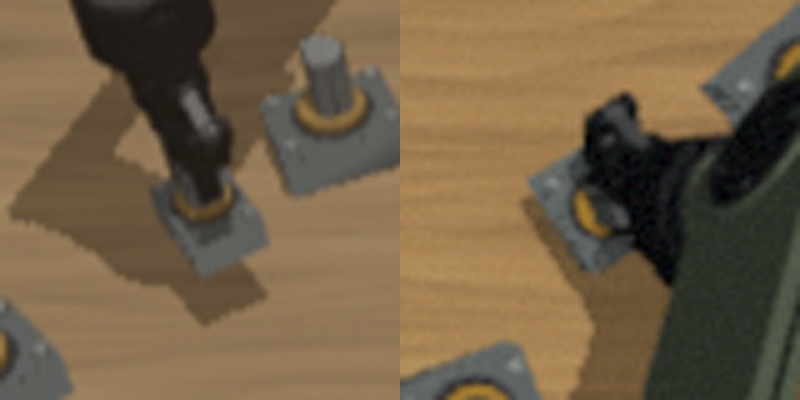

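>>> {"name": "move_arm", "arguments": {
  "moves": [
    [3.63,-5.12,0,2.5,0],
    [3.63,-5.12,0,2.5,0],
    [3.63,-5.12,0,2.5,0],
    [3.63,-5.12,0,2.5,0],
    [3.63,-5.12,0,2.5,0],
    [3.63,-5.12,0,2.5,0],
    [3.63,-5.12,0,2.5,0],
    [3.63,-5.12,0,2.5,0],
    [3.63,-5.12,0,2.5,0],
    [3.63,-5.12,0,2.5,0]
  ]
}}

```text
t: 5.35
eef_pos: [509.9, 28.8, 107.3]
tcp_rot: [-3.115, -0.339, 0.022]
force: [0.6, -0.1, -6.4]
opening: 0.261
```

Run:
```python
from h import *
to((510,30,108,12.5),(510,30,75,12.5))
for n,tag in(('scene','s3'),('top','t3')):
    c=cap(n,tag);P=pts(c);ok=c['z_map']>0
    D=np.hypot(P[...,0]-510,P[...,1]-30);H=P[...,2]
    for lo,hi in((88,98),(60,105)):
        m=ok&(D<50)&(H>lo)&(H<hi)&(c['image'].max(2)>60)
        if m.sum()>9: print(tag,lo,m.sum(),P[m][:,2].mean().round(1),[np.round(k,1) for k in cv2.minAreaRect(P[m][:,:2].astype(np.float32))])
    u,v=proj(c,[510,30,70]).astype(int); cv2.imwrite(f'pics/x_{tag}.png',cv2.resize(c['image'][v-40:v+40,u-40:u+40],(400,400),interpolation=cv2.INTER_CUBIC)[:,:,::-1])
cv2.imwrite('pics/c4.png',np.hstack([cv2.imread('pics/x_s3.png'),cv2.imread('pics/x_t3.png')]))
```

```text
t 5.35 pos [509.9  28.8 107.3] yaw 12.44 tilt 0.94 F [ 0.6 -0.1 -6.4] M [-0.02 -0.03 -0.02] op 22.2 q6 -0.19
(510, 30, 108, 12.5) -> [ 0.007 -0.024 -0.013] turn -0.008
(510, 30, 75, 12.5) -> [ 0.016 -0.017  0.647] turn -0.008
s3 88 139 94.3 [array([510.7,  30.5]), array([67.8, 48.6]), np.float64(12.1)]
s3 60 254 89.5 [array([510.7,  30.3]), array([67.9, 48.9]), np.float64(12.3)]
```

View pics/c4.png

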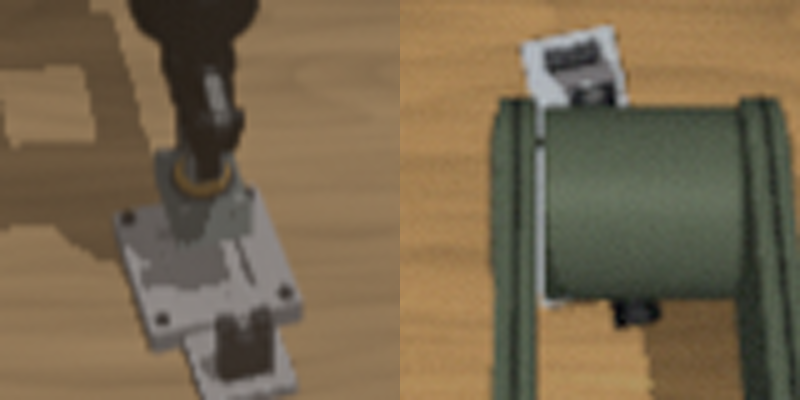

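>>> {"name": "move_arm", "arguments": {
  "moves": [
    [0.01,-0.01,0.7,0,0],
    [0.01,-0.01,0.7,0,0],
    [0.01,-0.01,0.8,0,0],
    [0.02,-0.01,0.9,0,0],
    [0.02,-0.01,1.0,0,0],
    [0.02,-0.01,1.0,0,0]
  ]
}}

```text
t: 6.05
eef_pos: [510.2, 29.6, 57.5]
tcp_rot: [-3.115, -0.338, 0.022]
force: [-0.1, -0.6, -5.3]
opening: 0.26
```

```bash
python3 -c "
from h import *
to((510,29.2,51,12.5))"
```

```text
t 6.05 pos [510.2  29.6  57.5] yaw 12.38 tilt 0.92 F [-0.1 -0.6 -5.3] M [ 0.02 -0.   -0.02] op 22.1 q6 -0.19
(510, 29.2, 51, 12.5) -> [-0.004  0.007  0.131] turn -0.015
```

>>> {"name": "move_arm", "arguments": {
  "moves": [
    [0,0,0.06,0,0],
    [0,0,0.1,0,0],
    [0,0,0.13,0,0],
    [0,0,0.15,0,0],
    [0,0,0.16,0,0],
    [0,0,0.16,0,0]
  ]
}}

```text
t: 6.65
eef_pos: [510.0, 29.6, 51.3]
tcp_rot: [-3.115, -0.338, 0.021]
force: [-5.2, -0.9, 8.9]
opening: 0.262
```

```bash
python3 -c "
from h import *
to((510,29.2,51,12.5))"
```

```text
t 6.65 pos [510.   29.6  51.3] yaw 12.39 tilt 0.89 F [-5.2 -0.9  8.9] M [-0.    0.64  0.01] op 22.3 q6 -0.19
(510, 29.2, 51, 12.5) -> [-0.002  0.009  0.006] turn -0.014
```

>>> {"name": "move_arm", "arguments": {
  "moves": [
    [0,0,0,0,1],
    [0,0,0,0,1],
    [0,0,0,0,1],
    [0,0,-0.06,-1,1],
    [0,0,-0.06,-2,1],
    [0,0,-0.06,-3,1],
    [0,0,-0.06,-4,1],
    [0,0,-0.06,-5,1],
    [0,0,-0.06,-6,1],
    [0,0,-0.06,-6,1]
  ]
}}

```text
t: 7.65
eef_pos: [510.3, 29.6, 54.2]
tcp_rot: [-2.705, -1.573, 0.013]
force: [0.5, -1.0, 0.5]
opening: 1.003
```

```bash
python3 -c "
from h import *
to((510,29.3,54,102.5))"
```

```text
t 7.65 pos [510.3  29.6  54.2] yaw 60.37 tilt 0.88 F [ 0.5 -1.   0.5] M [-0.03 -0.07 -0.03] op 85.3 q6 -1.03
(510, 29.3, 54, 102.5) -> [-0.008 -0.001  0.005] turn -5.266
```

>>> {"name": "move_arm", "arguments": {
  "moves": [
    [0,0,0,-1,1],
    [0,0,0,-2,1],
    [0,0,0,-3,1],
    [0,0,0,-4,1],
    [0,0,0,-5.27,1],
    [0,0,0,-5.27,1],
    [0,0,0,-5.27,1]
  ]
}}

```text
t: 8.35
eef_pos: [510.3, 29.6, 54.2]
tcp_rot: [-1.961, -2.435, 0.005]
force: [0.3, -0.5, -0.9]
opening: 1.0
```

>>> {"name": "move_arm", "arguments": {
  "moves": [
    [0,0,0,0,0],
    [0,0,0,0,0],
    [0,0,0,0,0],
    [0,0,0,0,0],
    [0,0,0,0,0],
    [0,0,0,0,0],
    [0,0,0,0,0]
  ]
}}

```text
t: 9.05
eef_pos: [510.5, 29.4, 54.4]
tcp_rot: [-1.961, -2.436, 0.006]
force: [-0.2, -2.0, 3.5]
opening: 0.229
```

```bash
python3 -c "
from h import *
s,R,y=st();print('F tool',(R.T@s['force']).round(2))"
```

```text
t 9.05 pos [510.5  29.4  54.4] yaw 102.31 tilt 0.85 F [-0.2 -2.   3.5] M [-0.47  0.02 -0.08] op 19.5 q6 -1.76
F tool [-1.86 -0.62 -3.53]
```

>>> {"name": "move_arm", "arguments": {
  "moves": [
    [0,0,0,1,0],
    [0,0,0,2,0],
    [0,0,0,3,0],
    [0,0,0,4,0],
    [0,0,0,5,0],
    [0,0,0,6,0],
    [0,0,0,7,0],
    [0,0,0,8,0],
    [0,0,0,9,0],
    [0,0,0,9,0]
  ]
}}

```text
t: 10.05
eef_pos: [509.4, 29.1, 54.7]
tcp_rot: [-3.024, -0.815, 0.021]
force: [-4.2, -3.1, 6.2]
opening: 0.224
```

```bash
python3 -c "
from h import *
to((510,29.3,54,12.5))"
```

```text
t 10.05 pos [509.4  29.1  54.7] yaw 30.19 tilt 0.95 F [-4.2 -3.1  6.2] M [-0.46  0.39 -0.05] op 19.1 q6 -0.5
(510, 29.3, 54, 12.5) -> [0.013 0.003 0.014] turn 2.211
```

>>> {"name": "move_arm", "arguments": {
  "moves": [
    [0,0,0,1,0],
    [0,0,0,2.2,0],
    [0,0,0,2.2,0],
    [0,0,0,2.2,0],
    [0,0,0,2.2,0]
  ]
}}

```text
t: 10.55
eef_pos: [509.1, 29.3, 54.8]
tcp_rot: [-3.114, -0.346, 0.024]
force: [-2.6, 0.1, 5.3]
opening: 0.227
```

```bash
python3 -c "
from h import *
s,R,y=st();print('F tool',(R.T@s['force']).round(2))"
```

```text
t 10.55 pos [509.1  29.3  54.8] yaw 12.69 tilt 0.98 F [-2.6  0.1  5.3] M [0.13 0.22 0.05] op 19.3 q6 -0.2
F tool [-2.56 -0.71 -5.28]
```

>>> {"name": "move_arm", "arguments": {
  "moves": [
    [0,0,0,0,1],
    [0,0,0,0,1],
    [0,0,0,0,1],
    [0,0,-1,0,1],
    [0,0,-2,0,1],
    [0,0,-2.4,0,1],
    [0,0,-2.4,0,1],
    [0,0,-2.4,0,1]
  ]
}}

```text
t: 11.35
eef_pos: [510.7, 28.5, 174.4]
tcp_rot: [-3.114, -0.346, 0.024]
force: [-0.2, 0.3, -0.9]
opening: 0.998
```

```bash
python3 -c "
from h import *
to((453.8,211.4,120,-55),(453.8,211.4,3,-55))"
```

```text
t 11.35 pos [510.7  28.5 174.4] yaw 12.7 tilt 1.0 F [-0.2  0.3 -0.9] M [-0.03 -0.    0.  ] op 84.9 q6 -0.2
(453.8, 211.4, 120, -55) -> [-0.291 -3.808  1.13 ] turn 8.462
(453.8, 211.4, 3, -55) -> [-0.256 -3.786  3.469] turn 8.462
```

>>> {"name": "move_arm", "arguments": {
  "moves": [
    [-0.29,-3.8,0.5,1,1],
    [-0.29,-3.8,0.6,2,1],
    [-0.29,-3.8,0.8,3,1],
    [-0.29,-3.8,1.1,4,1],
    [-0.29,-3.8,1.1,5,1],
    [-0.29,-3.8,1.1,6,1],
    [-0.29,-3.8,1.1,7,1],
    [-0.29,-3.8,1.1,8.46,1],
    [-0.29,-3.8,1.1,8.46,1],
    [-0.29,-3.8,1.1,8.46,1]
  ]
}}

```text
t: 12.35
eef_pos: [452.6, 210.5, 119.5]
tcp_rot: [2.782, -1.447, -0.031]
force: [0.7, -0.6, 0.9]
opening: 0.999
```

Run:
```python
from h import *
to((453.8,211.4,60,-55),(453.8,211.4,2,-55))
for n,tag in(('scene','s4'),('top','t4')):
    c=cap(n,tag);P=pts(c);ok=c['z_map']>0;H=P[...,2]
    D=np.hypot(P[...,0]-510,P[...,1]-30)
    m=ok&(D<45)&(H>76)&(H<86); print(tag,'shaft top',m.sum(),P[m].mean(0).round(1))
    m=ok&(D<45)&(H>33)&(H<42); print(' block',m.sum(),P[m][:,2].mean().round(1),[np.round(k,1) for k in cv2.minAreaRect(P[m][:,:2].astype(np.float32))])
    u,v=proj(c,[495,90,40]).astype(int); cv2.imwrite(f'pics/x_{tag}.png',cv2.resize(c['image'][v-50:v+50,u-50:u+50],(400,400),interpolation=cv2.INTER_CUBIC)[:,:,::-1])
cv2.imwrite('pics/c5.png',np.hstack([cv2.imread('pics/x_s4.png'),cv2.imread('pics/x_t4.png')]))
```

```text
t 12.35 pos [452.6 210.5 119.5] yaw -54.97 tilt 1.19 F [ 0.7 -0.6  0.9] M [-0.01  0.02 -0.01] op 85.0 q6 1.36
(453.8, 211.4, 60, -55) -> [ 0.016 -0.046  1.189] turn 0.004
(453.8, 211.4, 2, -55) -> [ 0.034 -0.063  2.349] turn 0.004
s4 shaft top 34 [509.6  30.9  79.9]
 block 142 38.2 [array([508.1,  30.5]), array([71.9, 47.9]), np.float64(12.0)]
t4 shaft top 46 [509.5  30.6  79.4]
 block 216 37.8 [array([510.5,  30.4]), array([64.1, 47.7]), np.float64(11.8)]
```

View pics/c5.png

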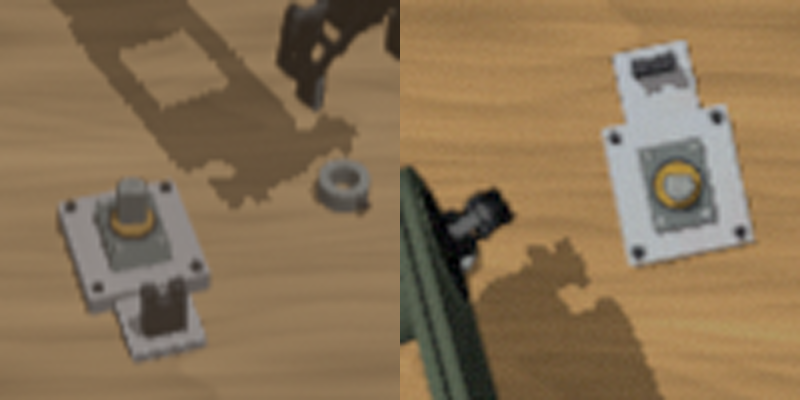

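>>> {"name": "move_arm", "arguments": {
  "moves": [
    [0.03,-0.06,1.0,0,1],
    [0.03,-0.06,1.9,0,1],
    [0.03,-0.06,1.9,0,1],
    [0.03,-0.06,1.9,0,1]
  ]
}}

```text
t: 12.85
eef_pos: [454.4, 211.5, 24.9]
tcp_rot: [2.783, -1.445, -0.032]
force: [1.2, -0.5, 0.4]
opening: 1.003
```

```bash
python3 -c "
from h import *
to((453.8,211.4,3,-55))"
```

```text
t 12.85 pos [454.4 211.5  24.9] yaw -54.89 tilt 1.21 F [ 1.2 -0.5  0.4] M [ 0.01 -0.07  0.03] op 85.3 q6 1.35
(453.8, 211.4, 3, -55) -> [0.002 0.004 0.439] turn 0.014
```

>>> {"name": "move_arm", "arguments": {
  "moves": [
    [0,0,0.3,0,1],
    [0,0,0.42,0,1],
    [0,0,0.42,0,0],
    [0,0,0.42,0,0],
    [0,0,0.42,0,0],
    [0,0,0.42,0,0],
    [0,0,0.42,0,0],
    [0,0,0.42,0,0]
  ]
}}

```text
t: 13.65
eef_pos: [454.7, 211.9, 5.5]
tcp_rot: [2.784, -1.446, -0.03]
force: [-0.9, -1.0, 7.5]
opening: 0.495
```

```bash
python3 -c "
from h import *
to((453.8,211.4,120,-77.5))"
```

```text
t 13.65 pos [454.7 211.9   5.5] yaw -54.88 tilt 1.1 F [-0.9 -1.   7.5] M [-0.21  0.15  0.02] op 42.1 q6 1.35
(453.8, 211.4, 120, -77.5) -> [-0.037  0.049 -2.29 ] turn 2.827
```

>>> {"name": "move_arm", "arguments": {
  "moves": [
    [0,0,-0.5,0,0],
    [0,0,-1.4,0,0],
    [0,0,-2.3,0,0],
    [0,0,-2.3,0,0],
    [0,0,-2.3,0,0]
  ]
}}

```text
t: 14.15
eef_pos: [457.1, 211.4, 121.6]
tcp_rot: [2.786, -1.447, -0.027]
force: [-1.3, -0.2, -1.1]
opening: 0.495
```

```bash
python3 -c "
from h import *
to((511.8,30.9,120,-77.5))"
```

```text
t 14.15 pos [457.1 211.4 121.6] yaw -54.88 tilt 0.99 F [-1.3 -0.2 -1.1] M [-0.05 -0.03 -0.02] op 42.1 q6 1.35
(511.8, 30.9, 120, -77.5) -> [ 3.582  1.182 -0.008] turn 2.828
```

>>> {"name": "move_arm", "arguments": {
  "moves": [
    [3.58,1.18,0,2.83,0],
    [3.58,1.18,0,2.83,0],
    [3.58,1.18,0,2.83,0],
    [3.58,1.18,0,2.83,0],
    [3.58,1.18,0,2.83,0],
    [3.58,1.18,0,2.83,0],
    [3.58,1.18,0,2.83,0],
    [3.58,1.18,0,2.83,0]
  ]
}}

```text
t: 14.95
eef_pos: [511.1, 32.2, 119.0]
tcp_rot: [2.447, -1.96, -0.028]
force: [-0.2, -0.2, -1.7]
opening: 0.495
```

Run:
```python
from h import *
to((511.8,30.9,120,-77.5))
c=cap('scene','s5');P=pts(c);ok=c['z_map']>0;H=P[...,2]
D=np.hypot(P[...,0]-510,P[...,1]-30)
m=ok&(D<45)&(H>131)&(H<142); print('collar top',m.sum(),P[m].mean(0).round(1),[np.round(k,1) for k in cv2.minAreaRect(P[m][:,:2].astype(np.float32))] if m.sum()>4 else 0)
m=ok&(D<38)&(H>118)&(H<140); print('collar',m.sum(),P[m].min(0).round(1),P[m].max(0).round(1))
print(proj(c,[510,30,126]),proj(c,[510,30,80]))
u,v=proj(c,[510,30,100]).astype(int); cv2.imwrite('pics/c6.png',cv2.resize(c['image'][v-35:v+35,u-35:u+35],(560,560),interpolation=cv2.INTER_CUBIC)[:,:,::-1]); print(u,v)
```

```text
t 14.95 pos [511.1  32.2 119. ] yaw -77.41 tilt 1.08 F [-0.2 -0.2 -1.7] M [0.04 0.01 0.01] op 42.1 q6 1.38
(511.8, 30.9, 120, -77.5) -> [ 0.029 -0.008 -0.02 ] turn 0.011
collar top 116 [511.9  33.4 136.2] [array([512.4,  31.2]), array([46.3, 61.1]), np.float64(39.9)]
collar 184 [488.3  -2.8 118.1] [540.4  67.8 140. ]
[241.75953421 171.9856353 ] [242.11001774 182.38997122]
241 177
```

View pics/c6.png

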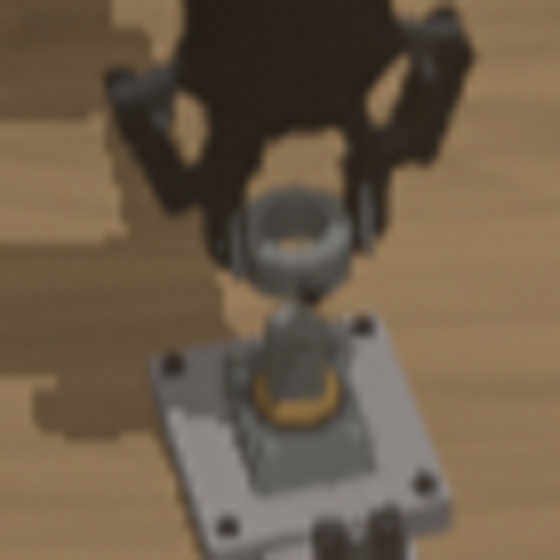

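The collar is held above the shaft with the screw (crop 312,293) pointing at the rest, and the flat faces the camera. Measuring the collar's top ring against the shaft.

Run:
```python
from h import *
c=ld('s5');P=pts(c);ok=c['z_map']>0;H=P[...,2];g=c['image'].max(2)
D=np.hypot(P[...,0]-511,P[...,1]-31.5)
for th in(75,90):
  for lo in(131,133.5):
    m=ok&(D<23.5)&(H>lo)&(H<139)&(g>th);q=P[m][:,:2]
    # circle with algebraic LSQ on ring midline
    A=np.c_[2*q,np.ones(len(q))];s=np.linalg.lstsq(A,(q**2).sum(1),rcond=None)[0]
    print(th,lo,m.sum(),H[m].mean().round(1),s[:2].round(1),np.sqrt(s[2]+s[:2]@s[:2]).round(1),[np.round(k,1) for k in cv2.minEnclosingCircle(q.astype(np.float32))])
D=np.hypot(P[...,0]-510,P[...,1]-30.5)
m=ok&(D<14)&(H>77)&(H<83);print('shaft',m.sum(),P[m].mean(0).round(1))
```

```text
75 131 67 135.8 [510.1  32.3] 18.1 [array([509.4,  33.9]), np.float64(22.9)]
75 133.5 59 136.2 [510.1  32.4] 18.0 [array([509.4,  33.9]), np.float64(22.9)]
90 131 42 135.8 [509.3  32.3] 18.9 [array([509.4,  33.9]), np.float64(22.9)]
90 133.5 38 136.2 [509.3  32.1] 19.1 [array([509.4,  33.9]), np.float64(22.9)]
shaft 32 [509.1  30.5  79.7]
```

>>> {"name": "move_arm", "arguments": {
  "moves": [
    [0.03,-0.01,0.3,0,0],
    [0.03,-0.01,0.5,0,0],
    [0.03,-0.01,0.5,0,0],
    [0.03,-0.01,0.5,0,0]
  ]
}}

```text
t: 15.4
eef_pos: [511.5, 31.4, 94.2]
tcp_rot: [2.447, -1.96, -0.028]
force: [0.2, -0.7, -0.9]
opening: 0.492
```

```bash
python3 -c "
from h import *
to((511.8,30.9,80,-77.5))"
```

```text
t 15.4 pos [511.5  31.4  94.2] yaw -77.37 tilt 1.07 F [ 0.2 -0.7 -0.9] M [-0.01 -0.01 -0.02] op 41.8 q6 1.38
(511.8, 30.9, 80, -77.5) -> [ 0.014 -0.008  0.283] turn 0.016
```

>>> {"name": "move_arm", "arguments": {
  "moves": [
    [0.014,-0.01,0.1,0,0],
    [0.014,-0.01,0.17,0,0],
    [0.014,-0.01,0.22,0,0],
    [0.014,-0.01,0.25,0,0],
    [0.014,-0.01,0.25,0,0]
  ]
}}

```text
t: 15.9
eef_pos: [511.8, 30.9, 81.5]
tcp_rot: [2.447, -1.959, -0.028]
force: [0.4, 0.5, -0.6]
opening: 0.496
```

```bash
python3 -c "
from h import *
to((511.8,30.9,75,-77.5))"
```

```text
t 15.9 pos [511.8  30.9  81.5] yaw -77.37 tilt 1.1 F [ 0.4  0.5 -0.6] M [-0.01 -0.01 -0.01] op 42.2 q6 1.38
(511.8, 30.9, 75, -77.5) -> [ 0.001 -0.003  0.129] turn 0.016
```

>>> {"name": "move_arm", "arguments": {
  "moves": [
    [0,0,0.06,0,0],
    [0,0,0.11,0,0],
    [0,0,0.16,0,0],
    [0,0,0.2,0,0],
    [0,0,0.2,0,0]
  ]
}}

```text
t: 16.4
eef_pos: [511.3, 30.9, 71.1]
tcp_rot: [2.447, -1.959, -0.029]
force: [0.2, -0.6, -1.2]
opening: 0.495
```

```bash
python3 -c "
from h import *
to((511.8,30.9,51,-77.5))"
```

```text
t 16.4 pos [511.3  30.9  71.1] yaw -77.38 tilt 1.14 F [ 0.2 -0.6 -1.2] M [0.04 0.03 0.01] op 42.0 q6 1.38
(511.8, 30.9, 51, -77.5) -> [ 0.006 -0.016  0.401] turn 0.015
```

>>> {"name": "move_arm", "arguments": {
  "moves": [
    [0,-0.01,0.1,0,0],
    [0,-0.01,0.2,0,0],
    [0,-0.01,0.3,0,0],
    [0,-0.01,0.37,0,0],
    [0,-0.01,0.39,0,0],
    [0,-0.01,0.39,0,0]
  ]
}}

```text
t: 17.0
eef_pos: [511.4, 31.1, 51.3]
tcp_rot: [2.446, -1.959, -0.03]
force: [-0.3, -0.2, -1.3]
opening: 0.495
```

```bash
python3 -c "
from h import *
to((511.8,30.9,49,-77.5))"
```

```text
t 17.0 pos [511.4  31.1  51.3] yaw -77.38 tilt 1.16 F [-0.3 -0.2 -1.3] M [-0.05  0.03 -0.  ] op 42.1 q6 1.38
(511.8, 30.9, 49, -77.5) -> [ 0.007 -0.008  0.047] turn 0.015
```

>>> {"name": "move_arm", "arguments": {
  "moves": [
    [0,0,0.02,0,0],
    [0,0,0.04,0,0],
    [0,0,0.06,0,0],
    [0,0,0.06,0,0]
  ]
}}

```text
t: 17.4
eef_pos: [511.5, 31.2, 49.5]
tcp_rot: [2.447, -1.959, -0.029]
force: [-2.0, 0.0, 7.2]
opening: 0.494
```

```bash
python3 -c "
from h import *
to((511.8,30.9,49,-77.5))"
```

```text
t 17.4 pos [511.5  31.2  49.5] yaw -77.38 tilt 1.12 F [-2.   0.   7.2] M [ 0.02  0.39 -0.02] op 41.9 q6 1.38
(511.8, 30.9, 49, -77.5) -> [ 0.007 -0.005  0.01 ] turn 0.015
```

>>> {"name": "move_arm", "arguments": {
  "moves": [
    [0,0,0.03,0,0],
    [0,0,0.04,0,0],
    [0,0,0.04,0,0],
    [0,0,0.04,0,0],
    [0,0,0.04,0,0],
    [0,0,0.04,0,0]
  ]
}}

```text
t: 18.0
eef_pos: [511.5, 31.1, 49.4]
tcp_rot: [2.447, -1.96, -0.028]
force: [-4.2, -1.4, 12.8]
opening: 0.495
```

Run:
```python
from h import *
st()
for i in range(3):
    c=cap('scene','s6')
s,_,_=st()
P=pts(c);ok=c['z_map']>0;H=P[...,2];g=c['image'].max(2);D=np.hypot(P[...,0]-510,P[...,1]-30.5)
m=ok&(D<23)&(H>60)&(H<70)&(g>75);print('collar top',m.sum(),P[m].mean(0).round(1))
u,v=proj(c,[510,30,60]).astype(int); cv2.imwrite('pics/c7.png',cv2.resize(c['image'][v-35:v+35,u-35:u+35],(560,560),interpolation=cv2.INTER_CUBIC)[:,:,::-1])
```

```text
t 18.0 pos [511.5  31.1  49.4] yaw -77.38 tilt 1.07 F [-4.2 -1.4 12.8] M [0.09 0.76 0.09] op 42.1 q6 1.38
t 18.15 pos [511.5  31.2  49.4] yaw -77.38 tilt 1.07 F [-3.3 -0.6 13.4] M [0.03 0.74 0.01] op 42.1 q6 1.38
collar top 60 [518.3  33.4  65.8]
```

View pics/c7.png

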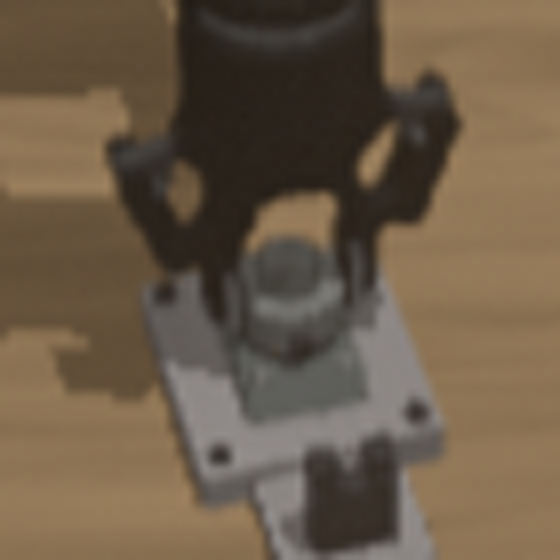

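```bash
python3 -c "
from h import *
print(r.job_done())"
```

```text
the job is handed in; nothing more can be done
None
```

I handed the job in at about 18 s of the 51 s allowed. The collar is down on the bearing ring, still gripped and pressed lightly, with its set screw on the flat. The hand-in gave no verdict, so everything below is from my own last measurements.

- **Unit seated:** I used the small unit, the one whose shaft top is about 72 mm up; the two larger ones stayed where they were. It went into the pocket without jamming. Its top is at 37.8–38.2 mm (38 expected), and it sits within about 1 mm and 1° of the jig.
- **Flat turned to the rest:** The fingers closed to 19.3 mm on the flat, against about 22.3 mm on the round. The side force and the offset of the shaft's top both say it faces the driver rest, with the jaws within about 0.2° of the jig's measured direction.
- **Collar fitted:** It passed down the shaft with no resistance and met the ring at the height I expected. Its top is at 65.8 mm (66 expected), and the last picture shows the screw pointing at the rest.
- **Final grip and push:** The fingers hold the collar at 42.1 mm. The gripper reads 3% low, so that is the true 44 mm. The steady push down is about 13 N.

Three readings were less clean:
- **Tool tilt:** The tool stayed about 1° off vertical throughout. The collar was gripped while lying flat, so it should be upright, and 1° is well inside its limit.
- **Jig position:** The two cameras disagreed by about 1 mm on where the jig is.
- **Scene camera:** At the end its view of the block and collar in the jig was partly blocked, so I relied on its heights and not on its centres there.

I never went near the bystanders, but I did not measure them again.

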